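# Log a new paint tin and charge it with mixing balls

## Task

Take the hand scanner and aim its window squarely at the middle of the barcode label on the open orange tin, roughly 80 mm off, and hold it still for two seconds, then lay it back lengthwise on its blue pad and let go. Then take the red scoop by its handle, tip all five steel mixing balls into that tin, and stand the scoop upright on the bare bench again. Do not shift the tin, pick up balls with the gripper, or disturb the other things on the bench.

Things in the scene. Friction and masses are not known exactly. Their poses are not given: they have to be found in the camera images.
- scanner: Hand scanner lying on the blue pad, 120 long x 40 wide x 36 high, black body with a yellow nose (50 wide, 40 high, the foremost 30 mm). Origin: centre of its underside; +x runs forward out of the nose (the beam), z up. Grip the black body from above across its 40 mm width (10 mm behind the origin, about 24 mm above the underside). About 0.18 kg.
- scanner_window (a point): Centre of the scanner's window on the front of the nose: 60 mm ahead of the scanner's origin and 20 mm above its underside. Axes as the scanner's; the beam leaves along +x.
- pad: Fixed flat blue pad, 170 x 90 x 6 thick, the scanner's place; x along its length. Origin: centre of its underside, so the surface is 6 mm above it.
- tin: Open, empty metal tin with an orange band, outside diameter 108, height 140, wall 3, floor 4 thick, loose, 0.35 kg. Origin: centre of its underside; -x points out through the middle of the white barcode label. A black tape strip, 16 wide, is folded over the rim right above the label's middle and runs 70 down the inside, so it shows from above and from the far side where the label faces.
- tin_label (a point): Middle of the label, on the outer face of the tin's side, 55 mm from the tin's axis and 80 mm above its underside. The label is 50 wide x 44 high. Axes as the tin's: the label faces the tin's -x.
- tin_rim (a point): Centre of the tin's mouth (inside diameter 102), 140 mm above its underside.
- scoop: Red pouring scoop: floor 4 thick, 66 x 60; side walls 50 high, 3 thick, 66 mm over their outsides; closed at the back (+x, at 41 mm). Its front (-x) is a ramp climbing at 28 degrees from the floor to the open lip, so tipping the front down by 45 to 60 degrees empties it. Overall x from -79 to +42, height 101. Origin: underside of the floor, near its middle; z up. 0.12 kg without the balls.
- scoop_grip (a point): Middle of the scoop's handle, a bar along the scoop's x, 67 long, 14 wide, 16 high, above the bowl: 5 mm behind (+x) and 93 mm above the scoop's origin. Grip it from above, fingers closing along the scoop's y.
- scoop_lip (a point): Middle of the scoop's pouring lip: 79 mm in front (-x) of the scoop's origin and 32 mm above it.
- full_tin: Bystander: closed tin with a blue band, diameter 109, height 142, about 0.95 kg. Origin: centre of its underside.
- hardener: Bystander: white bottle with a red cap, diameter 52, height 130. Origin: centre of its underside.
- jar: Bystander: clear jar with a white cap, diameter 68, height 90. Origin: centre of its underside.
- tape: Bystander: yellow tape roll lying flat, outside diameter 90, height 25. Origin: centre of its underside.
- ball0: Steel mixing ball 1 of 5, diameter 16, 16 g, lying loose in the scoop. Origin: its centre.
- ball1: Steel mixing ball 2 of 5, diameter 16, 16 g, lying loose in the scoop. Origin: its centre.
- ball2: Steel mixing ball 3 of 5, diameter 16, 16 g, lying loose in the scoop. Origin: its centre.
- ball3: Steel mixing ball 4 of 5, diameter 16, 16 g, lying loose in the scoop. Origin: its centre.
- ball4: Steel mixing ball 5 of 5, diameter 16, 16 g, lying loose in the scoop. Origin: its centre.

How it is judged:
By the outcome, as a careful person would: the job done as asked, in the order asked, and still so for the second after the job is handed in, with the robot touching nothing.
It also fails if it takes over 72 s, if anything falls off the work surface, if the arm or the gripper's body presses on something with over 40 N, if the wrist force passes 120 N, or if a joint passes its speed limit or range.

## Robot

A 6-joint arm with a two-finger parallel gripper is mounted at the origin on the work surface. World frame = base frame: x ahead of the robot, y to its left, z up, the work surface at z = 0. Lengths are in m, angles in rad, forces in N, time in s.
With the tool pointing down it reaches from about 0.35 to 0.975 m from the base axis. Payload 4.9 kg.
Tool frame: the origin (TCP) lies midway between the tips of the shut fingers; the grasp point (between the pads) lies 19 mm behind it (ctrl.hold_point_z is the distance from the TCP to the grasp point, in m); z points along the fingers, y is the line along which they close (so a half turn about z gives the same grasp; the last joint's range is limited). The gripper opens to 85 mm and grips with 20 to 120 N. Pads are 22 mm wide; open, the fingers measure 114 mm over their backs; the gripper's body (76 mm by 85 mm) begins 54 mm behind the grasp point. The pads swing forward as they close: fully open they stand 13 mm farther back than shut.
Start: joints at [-1.36, 0.053, 1.613, -0, 1.476, -0.119], TCP at [0.202, -0.591, 0.231] pointing down, gripper open.
Joint ranges: [-3.01, 3.01], [-1.01, 2.22], [0.06, 2.58], [-1.02, 4.17], [0.09, 2.62], [-3.14, 3.14]. Speed limits (rad/s): [2.57, 2.57, 3.14, 3.14, 3.14, 3.14].

## Interface

Orientations are given as a rotation vector (axis times angle).
In Python, from station import status, viewer, finish_job, ctrl gives the robot as it stands.
- The arm moves only by the shell command python3 -m jog 'ROWS' [FORCE]. ROWS is JSON, a list of rows, each a list of 7 numbers: the turn, a rotation vector about the tool's x, y, z each as a share of 5 degrees, from -1 to 1, then the shift along the tool's x, y, z each as a share of 30 mm, from -1 to 1, then the opening, from -1 (shut) to 1 (fully open). A call has 1 to 5 rows; each row shifts and turns the commanded pose from where the row before left it, along the tool's axes as they then stand; what a row does not reach is not made up. A row lasts 1/8 s, in which the tool goes at most 62.5 mm and 10.7 degrees, less where a joint would pass 70% of its speed; a pose out of reach is approached as far as the arm can. A call with a number of a shift or a turn outside -1 to 1 is refused whole. A call with a gripper value outside its range is refused whole. The fingers move at their own pace and stop on an object; FORCE is the grip in N (left out, the last holds). Time passes only in rows, so rows that do not move let the fingers close. It gives the time, the measured TCP pose, the force, the opening and the grip force at its end, in the units of the state.
- status.get_obs(): the state, without advancing time (a new reading comes with each control period).
- viewer.get_image(name): name is "side" or "top" or "wrist"; returns a dict with "img" (480x640x3 uint8, red, green, blue), "fovy" (degrees; the focal length in pixels is half the picture's height over the tangent of half this angle, whatever the lens; pixels are square), "cx", "cy" (the principal point, pixels), "rvec" (rotation vector, rad) and "tvec" (3), from world to camera coordinates, as OpenCV has them. Camera axes: x right, y down, z forward; pixel columns grow to the right and rows downward; lengths in m; the calibration is good to about 2 mm. A picture is of the moment at which its call begins. There is no depth.
- finish_job(): hands the job in; it is judged then, once.
The state is a dict: "t": time; "q": joint angles; "dq": joint speeds; "effort": joint torques, N m; "tool_pos": TCP position; "tool_rot": TCP orientation; "contact_force": force on the tool from outside, world axes, zero at the start; "wrist_torque": the same for the moment, N m; "opening": finger opening in m; "grip_force": force on a finger pad.
Only numpy, scipy, OpenCV 4.12 (cv2) and the standard library are available. Lean on these libraries where they do the work, as an engineer would, in place of code of your own. Each camera call takes 0.05 s, during which the arm holds its last target. There are 200 camera calls.

## Working session

There is one attempt and no reset: what is moved stays moved. The work goes in short steps, Python scripts to look and compute and a shell command to move; the robot and the scene stay as the last step left them, time stands still between calls to the robot, and variables do not carry over. Pictures are saved under pics/ and viewed, at most 10 in all, crops included, and the job is handed in when it is done.

```bash
ls; mkdir -p pics
cat > h.py <<'E'
import numpy as np, cv2
from scipy.spatial.transform import Rotation as R
from station import status, viewer, finish_job, ctrl
def snap(n,f=None):
    d=viewer.get_image(n)
    if f: cv2.imwrite('pics/'+f,d['img'][:,:,::-1])
    return d
def cam(d):
    f=240/np.tan(np.radians(d['fovy'])/2)
    return f,R.from_rotvec(d['rvec']).as_matrix(),np.array(d['tvec'])
def ray(d,u,v,z):
    f,M,t=cam(d); c=-M.T@t; r=M.T@np.array([(u-d['cx'])/f,(v-d['cy'])/f,1])
    return c+r*(z-c[2])/r[2]
def proj(d,P):
    f,M,t=cam(d); p=M@np.array(P)+t
    return p[0]/p[2]*f+d['cx'],p[1]/p[2]*f+d['cy']
E
python3 - <<'E'
from h import *
import pickle
for n in('top','side'):
    d=snap(n,n+'0.png'); pickle.dump(d,open(n+'0.pkl','wb'))
    f,M,t=cam(d); print(n,f,-M.T@t,M.T[:,2])
print(status.get_obs())
E
```

```text
pics
top 449.10341939676545 [0.37129555 0.01488681 1.21480036] [ 0.17897734 -0.02415629 -0.9835566 ]
side 492.1737814379582 [-0.03965064  0.87835579  0.70849964] [ 0.48596701 -0.72474904 -0.4884413 ]
{'t': 0.1, 'q': array([-1.36001555e+00,  5.33107345e-02,  1.61419254e+00, -2.01553926e-06,
        1.47600093e+00, -1.19006456e-01]), 'dq': array([-2.93389744e-05, -1.21134579e-03, -2.31232711e-03, -1.66932817e-03,
        9.59285546e-04, -1.94307572e-03]), 'effort': array([-5.34399587e-04, -3.94905889e+01, -3.71364284e+01, -1.22368897e-04,
        3.91806301e-03, -2.28465524e-05]), 'tool_pos': array([ 0.20227506, -0.59075036,  0.23015221]), 'tool_rot': array([-3.09709594e+00, -5.15371113e-01,  1.40797658e-04]), 'contact_force': array([-0.60255623, -0.17400413,  0.74752098]), 'wrist_torque': array([-0.01451779, -0.05576788, -0.03370898]), 'grip_force': 0.0, 'opening': 0.0852775271692744}
```

View pics/top0.png

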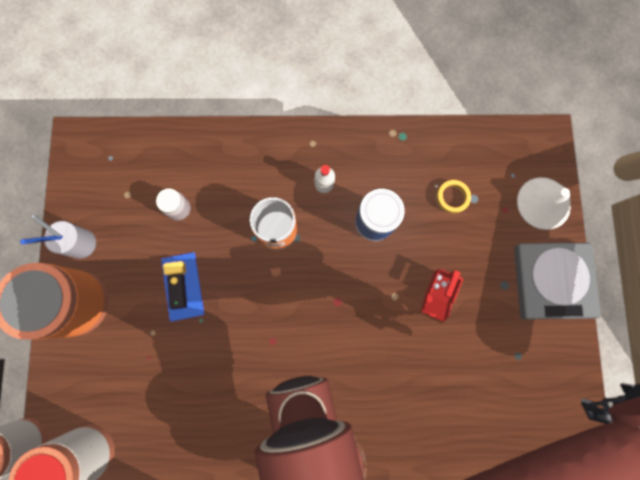

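View pics/side0.png

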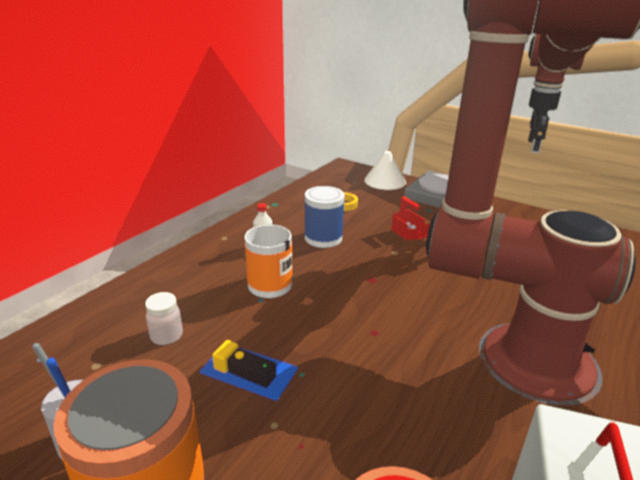

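The top view shows the tin's mouth near (273,220) with its tape at (273,240), the scanner at (177,285) with its nose towards +x, the scoop at (441,295), and the full tin at (381,212). The side view shows the label facing roughly towards the base. I'll enlarge the important parts.

Run:
```python
import cv2,numpy as np
t=cv2.imread('pics/top0.png');s=cv2.imread('pics/side0.png')
g=lambda im,x,y,w,h,k:cv2.resize(im[y:y+h,x:x+w],None,fx=k,fy=k,interpolation=cv2.INTER_CUBIC)
a=np.hstack([g(t,150,245,66,80,6),g(t,240,190,66,80,6)]) 
cv2.imwrite('pics/c1.png',a)
b=np.hstack([g(t,415,250,66,80,6),g(s,385,190,66,80,6)])
cv2.imwrite('pics/c2.png',b)
```

```text
(no output)
```

View pics/c1.png

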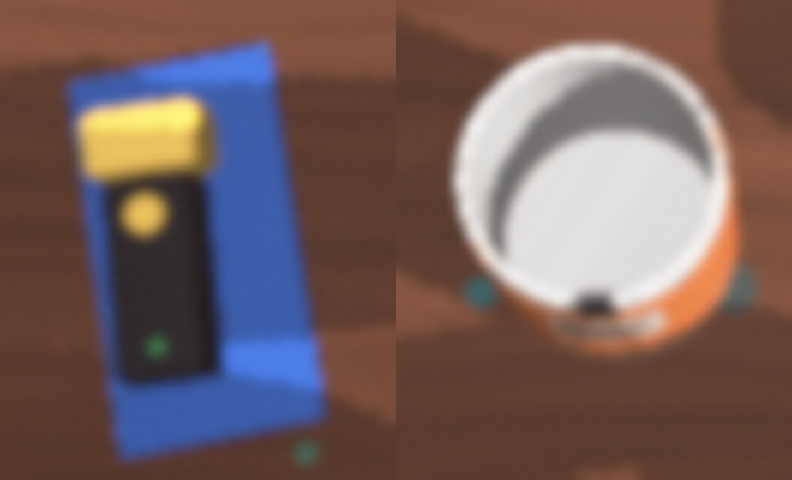

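View pics/c2.png

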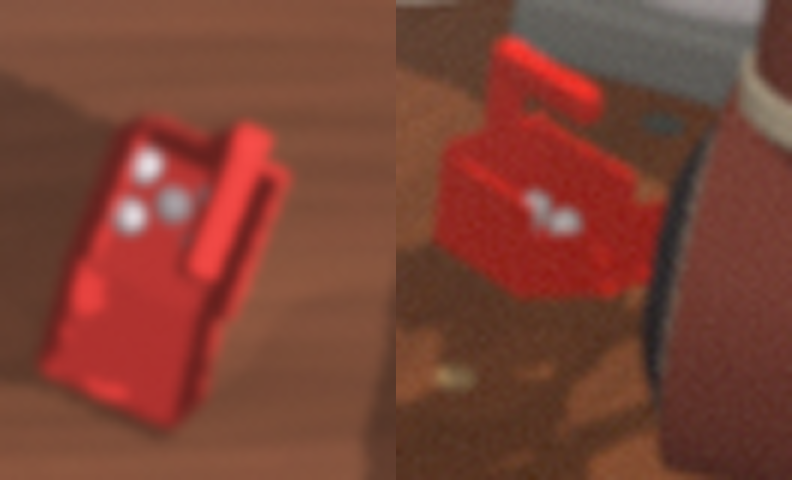

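The first crop gives the pad corners, the scanner body's rear edge, the tin rim (centre at about (272.5,219.5)) and the tape (273.5,240.5). The second shows the scoop's handle and its lip, which points towards the base and slightly left. I'll compute poses and fit by overlay.

```bash
cat > m.py <<'E'
from h import *
import pickle
d=pickle.load(open('top0.pkl','rb')); s=pickle.load(open('side0.pkl','rb'))
A=lambda x,y,ox,oy:(ox+(x+.5)/6-.5,oy+(y+.5)/6-.5)
from scipy.optimize import least_squares
def fit(model,px,x0,sd=[d]):
    def res(p):
        c,sn=np.cos(p[2]),np.sin(p[2]); o=[]
        for (X,Y,Z),(u,v) in zip(model,px):
            q=proj(d,[p[0]+c*X-sn*Y,p[1]+sn*X+c*Y,Z]); o+=[q[0]-u,q[1]-v]
        return o
    r=least_squares(res,x0); return r.x,np.round(r.fun,1)
E
python3 - <<'E'
from m import *
pad,r=fit([(.085,.045,.006),(.085,-.045,.006),(-.085,-.045,.006),(-.085,.045,.006)],[A(x,y,150,245) for x,y in((68,85),(268,42),(325,420),(122,460))],[.4,.3,0]); print('pad',pad,r)
sc,r=fit([(-.06,.02,.042),(-.06,-.02,.042),(.03,.025,.046),(.03,-.025,.046)],[A(x,y,150,245) for x,y in((122,383),(214,373),(84,182),(207,172))],[.4,.3,0]); print('scanner',sc,r)
tc=ray(d,*A(195,177,240,190),.14); tp=ray(d,*A(201,303,240,190),.1405); print('tin',tc,tp,tp-tc,np.linalg.norm((tp-tc)[:2]))
for x,y in((57,177),(334,177),(195,42),(195,312)): print(np.linalg.norm((ray(d,*A(x,y,240,190),.14)-tc)[:2]))
so,r=fit([(.0385,.007,.101),(.0385,-.007,.101),(-.0285,-.007,.101),(-.0285,.007,.101)],[A(x,y,415,250) for x,y in((237,122),(270,138),(220,280),(190,267))],[.35,-.2,0]); print('scoop h',so,r)
so2,r=fit([(-.079,.033,.034),(-.079,-.033,.034),(.0385,.007,.101),(-.0285,.007,.101)],[A(x,y,415,250) for x,y in((40,372),(172,428),(237,122),(190,267))],[.35,-.2,0]); print('scoop',so2,r)
print('lab ray',ray(s,286,264,.08))
for n,(u,v),z in(('full',(381,210),.142),('hard',(325,170),.13),('jar',(170,201),.09),('tape',(454,196),.025)): print(n,ray(d,u,v,z))
# overlay
import cv2
def box(im,dd,p,b):
    X0,X1,Y0,Y1,Z0,Z1=b;c,n=np.cos(p[2]),np.sin(p[2])
    P=[(x,y,z) for x in(X0,X1) for y in(Y0,Y1) for z in(Z0,Z1)]
    Q=[proj(dd,[p[0]+c*x-n*y,p[1]+n*x+c*y,z]) for x,y,z in P]
    for i in range(8):
        for k in(1,2,4):
            if not i&k: cv2.line(im,*[tuple(int(round(6*w+2.5)) for w in Q[j]) for j in(i,i|k)],(0,255,0),1)
o=[]
for dd,ox,oy,w in((d,150,245,66),(d,415,250,60)):
    im=cv2.resize(dd['img'],None,fx=6,fy=6)[:,:,::-1].copy()
    for p,b in((pad,(-.085,.085,-.045,.045,0,.006)),(sc,(-.06,.03,-.02,.02,.006,.042)),(sc,(.03,.06,-.025,.025,.006,.046)),(so,(-.0285,.0385,-.007,.007,.085,.101)),(so,(-.079,.041,-.033,.033,0,.05))): box(im,dd,p,b)
    o.append(im[oy*6:(oy+80)*6,ox*6:(ox+w)*6])
cv2.imwrite('pics/o.png',np.hstack(o))
E
```

```text
pad [0.45965541 0.35968246 0.18525673] [-0.  -0.3 -0.1  0.3  0.2 -0.1 -0.1  0.2]
scanner [0.46023133 0.36686972 0.1281469 ] [-0.3  1.   0.1  0.4  0.7 -0.2 -0.4 -1.2]
tin [0.61005601 0.10961516 0.14      ] [0.55785418 0.10695991 0.1405    ] [-0.05220183 -0.00265526  0.0005    ] 0.05226931844049312
0.05602280886121677
0.056556981121086584
0.0568046881943271
0.05577198982168915
scoop h [ 0.44578785 -0.33457699 -0.39565917] [ 0.4 -0.3  0.1 -0.9 -0.1  0.5 -0.4  0.6]
scoop [ 0.44401758 -0.33267501 -0.43049298] [-0.1 -1.4  1.4 -0.3  0.2  0.6 -1.5  1.1]
lab ray [0.55793356 0.11318133 0.08      ]
full [ 0.629466   -0.15798366  0.142     ]
hard [ 0.73755719 -0.02227376  0.13      ]
jar [0.67157427 0.37531079 0.09      ]
tape [ 0.6950478  -0.38022899  0.025     ]
```

View pics/o.png

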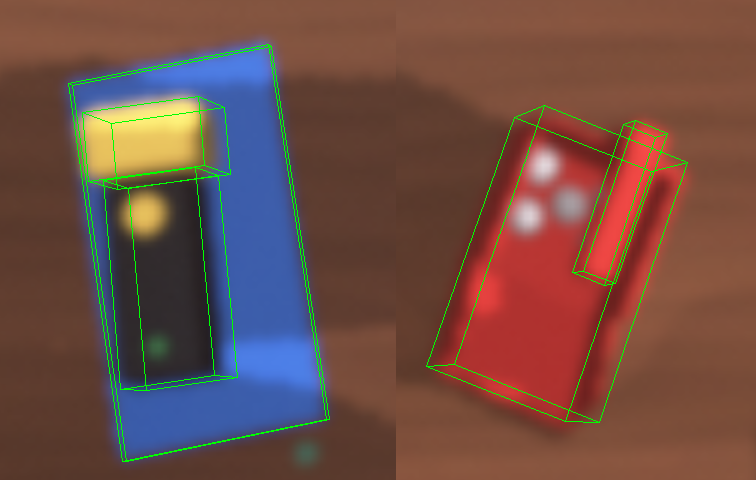

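The overlay matches the pad, scanner and handle to within a few mm. The sizes agree: the tape sits 52 mm from the tin's axis and the rim radius is about 54–56 mm. First move: turn to yaw about 0.157, then travel to a point in front of the tin for a close look.

```bash
python3 -m jog '[[0,0,1,0.3,-0.5,0,1],[0,0,1,0.57,-1,0,1],[0,0,0,0.57,-1,0,1],[0,0,0,0.57,-1,0,1],[0,0,0,0.57,-1,0,1]]'
python3 -m jog '[[0,0,0,0.57,-1,0,1],[0,0,0,0.57,-1,0,1],[0,0,0,0.57,-1,0,1],[0,0,0,0.57,-1,0,1],[0,0,0,0.57,-1,0,1]]'
python3 -m jog '[[0,0,0,0.57,-1,0,1],[0,0,0,0.57,-1,0,1],[0,0,0,0.57,-1,0,1],[0,0,0,0.57,-1,0,1],[0,0,0,0.57,-1,0,1]]'
python3 -m jog '[[0,0,0,0.57,-1,0,1],[0,0,0,0.57,-1,0,1],[0,0,0,0.57,-1,0,1],[0,0,0,0.57,-1,0,1],[0,0,0,0.57,-1,0,1]]'
python3 -m jog '[[0,0,0,0.57,-1,0,1],[0,0,0,0.57,-0.5,0,1],[0,0,0,0.3,-0.1,0,1],[0,0,0,0,0,0,1]]'
python3 - <<'E'
from h import *
import pickle
d=snap('wrist','w1.png'); pickle.dump(d,open('w1.pkl','wb')); f,M,t=cam(d); print(f,-M.T@t,M.T)
print(proj(d,[.61,.11,.14]),proj(d,[.46,.36,.0]))
E
```

```text
t: 0.72
tool_pos: [0.2524, -0.4427, 0.2307]
tool_rot: [-3.131, -0.243, 0.0]
contact_force: [-0.2, -0.9, 0.0]
opening: 0.0857
grip_force: 0.0
t: 1.35
tool_pos: [0.3136, -0.2814, 0.2308]
tool_rot: [-3.132, -0.243, 0.0]
contact_force: [-0.0, -0.1, 0.6]
opening: 0.0858
grip_force: 0.0
t: 1.98
tool_pos: [0.3748, -0.1201, 0.2309]
tool_rot: [-3.132, -0.243, 0.0]
contact_force: [1.4, -0.5, 0.7]
opening: 0.0855
grip_force: 0.0
t: 2.6
tool_pos: [0.436, 0.0413, 0.2308]
tool_rot: [3.132, 0.244, -0.001]
contact_force: [0.3, 0.3, 1.2]
opening: 0.0855
grip_force: 0.0
t: 3.1
tool_pos: [0.4713, 0.094, 0.2309]
tool_rot: [3.132, 0.244, -0.002]
contact_force: [-0.5, 0.4, 0.4]
opening: 0.0855
grip_force: 0.0
332.33905710573674 [0.55356803 0.10736512 0.3746839 ] [[ 1.55862480e-01 -9.33993867e-01 -3.21500146e-01]
 [-9.87778760e-01 -1.47345411e-01 -5.08178225e-02]
 [ 9.19634827e-05  3.25491608e-01 -9.45544925e-01]]
(np.float64(330.74462259856875), np.float64(26.2331192176606)) (np.float64(84.36871212482606), np.float64(173.34415827493513))
```

View pics/w1.png

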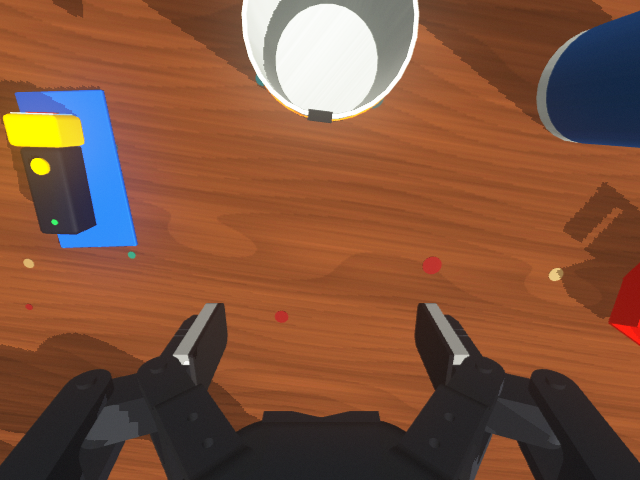

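The wrist view shows the tape on the rim at about (320,115). The rim's sides are at x of about 242 and 419 and its bottom at about y 122. The pad corners are (15,93), (104,90), (137,245) and (61,247), and the scanner body's rear bottom edge is near (42,234)–(96,226). I'll measure from this.

Run:
```python
from h import *
import pickle
from scipy.optimize import least_squares
d=pickle.load(open('w1.pkl','rb')); im=d['img'].astype(int)
f,M,t=cam(d)
# rim outer edge pts: brightness on rays; fit centre of circle r=.054 at z=.14 by outermost bright pixels
c=np.array([.61,.11]); pts=[]
for a in np.radians(np.arange(130,235,5)):
    for r in np.arange(.062,.046,-.0003):
        u,v=proj(d,[c[0]+r*np.cos(a),c[1]+r*np.sin(a),.14])
        u,v=int(round(u)),int(round(v))
        if 0<=v<480 and 0<=u<640 and im[v,u].min()>185: pts.append(ray(d,u,v,.14)[:2]); break
pts=np.array(pts); fr=least_squares(lambda p:np.hypot(*(pts-p[:2]).T)-p[2],[.61,.11,.054],loss='soft_l1',f_scale=.001); print('tin',fr.x,len(pts),np.abs(fr.fun).max())
f2=least_squares(lambda p:np.hypot(*(pts-p).T)-.054,[.61,.11],loss='soft_l1',f_scale=.001); print(f2.x)
dk=[(u,v) for v in range(105,125) for u in range(300,342) if im[v,u].max()<90]
m=np.mean(dk,0); tp=ray(d,*m,.14); print('tape',m,len(dk),tp, 'yaw',np.arctan2(-(tp[1]-f2.x[1]),-(tp[0]-f2.x[0])))
for n,px in(('pad',((15,93),(104,90),(137,245),(61,247))),):
    print(n,[ray(d,*p,.006)[:2].round(4) for p in px])
# body: rear bottom-right corner, side/top lines
for n,p,z in(('rear right bottom',(96,226),.006),('rear right top',(77,233),.042),('rear left top',(42,234),.042),('left front top',(22,151),.042),('nose rear R top',(83,145),.046),('nose rear L top',(11,146),.046),('nose front L',(4,113),.046),('front R',(79,113),.046)):
    print(n,ray(d,*p,z)[:2].round(4))
blk=((im.max(2)<75)*255).astype(np.uint8)[140:245,0:110]
n,l,st,ce=cv2.connectedComponentsWithStats(blk); k=1+st[1:,4].argmax(); print(st[k],ce[k]+[0,140])
cn=max(cv2.findContours((l==k).astype(np.uint8),0,2)[0],key=len); print((cv2.approxPolyDP(cn,2,True)[:,0]+[0,140]).tolist())
```

```text
tin [0.6157389  0.11081784 0.0575042 ] 21 0.0038705221657800645
[0.61164444 0.11073649]
tape [320.2578125 117.984375 ] 128 [0.55673957 0.1081226  0.14      ] yaw 0.04757165138138238
pad [array([0.5337, 0.42  ]), array([0.5507, 0.3301]), array([0.3852, 0.3006]), array([0.3686, 0.3896])]
rear right bottom [0.4016 0.347 ]
rear right top [0.4055 0.3439]
rear left top [0.3986 0.3804]
left front top [0.4831 0.39  ]
nose rear R top [0.4987 0.3283]
nose rear L top [0.4871 0.3963]
nose front L [0.5166 0.3985]
front R [0.5275 0.3299]
[  32   11   64   83 2737] [ 66.61417611 203.94154183]
[[81, 151], [73, 163], [75, 164], [67, 172], [68, 194], [77, 231], [75, 232], [72, 227], [66, 193], [63, 188], [57, 186], [57, 190], [51, 190], [50, 194], [45, 191], [40, 195], [35, 192], [34, 195], [32, 192], [43, 232], [77, 233], [95, 224]]
```

Tin axis: about (0.611,0.1105), yaw about 0.05. Pad: centre (0.4596,0.360), yaw about 0.18. Scanner: origin about (0.461,0.368), yaw about 0.12. I'll hover over the scanner grasp.

```bash
python3 -m jog '[[0,0,0.41,0.1,-0.5,0,1],[0,0,0,0.1,-1,0,1],[0,0,0,0.1,-1,0,1],[0,0,0,0.1,-1,0.2,1],[0,0,0,0.02,-1,0.4,1]]'
python3 -m jog '[[0,0,0,0,-1,0.5,1],[0,0,0,0,-1,0.5,1],[0,0,0,0,-1,0.5,1],[0,0,0,0,-1,0.5,1],[0,0,0,0,-0.62,0.4,1]]'
python3 -m jog '[[0,0,0,0,0,0,1],[0,0,0,0,0,0,1]]'
python3 - <<'E'
from h import *
d=snap('wrist','w2.png'); o=status.get_obs(); print(o['tool_pos'],R.from_rotvec(o['tool_rot']).as_matrix()[:,0])
E
```

```text
t: 3.78
tool_pos: [0.4675, 0.2299, 0.214]
tool_rot: [-3.136, -0.185, -0.003]
contact_force: [-0.3, 0.2, -0.0]
opening: 0.0854
grip_force: 0.0
t: 4.4
tool_pos: [0.4505, 0.3675, 0.1407]
tool_rot: [3.136, 0.187, -0.001]
contact_force: [0.1, -0.7, 0.5]
opening: 0.0853
grip_force: 0.0
t: 4.65
tool_pos: [0.4511, 0.3667, 0.1418]
tool_rot: [3.136, 0.186, 0.001]
contact_force: [0.6, 0.3, -0.0]
opening: 0.0858
grip_force: 0.0
[0.45128262 0.36676084 0.1420858 ] [0.99298701 0.1182188  0.00105616]
```

View pics/w2.png

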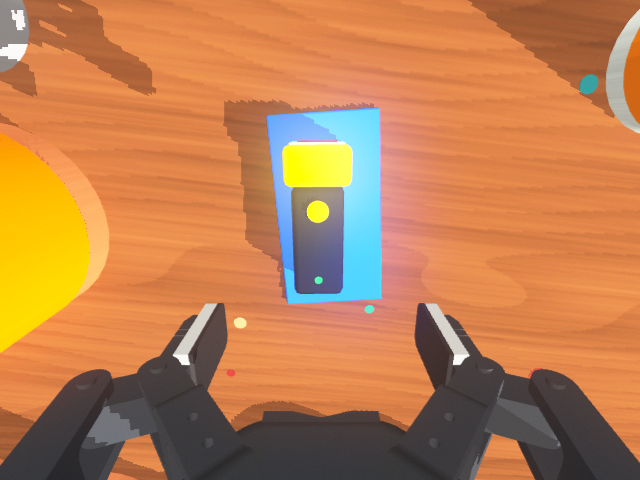

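The scanner is centred and aligned between the fingers (body x of about 292–343 against image centre 320), so I descend, grip and lift.

```bash
python3 -m jog '[[0,0,0,0,0,1,1],[0,0,0,0,0,1,1],[0,0,0,0,0,1,1],[0,0,0,0,0,1,1],[0,0,0,0,0,0.33,1]]' 50
python3 -m jog '[[0,0,0,0,0,0,1],[0,0,0,0,0,0,-1],[0,0,0,0,0,0,-1],[0,0,0,0,0,0,-1],[0,0,0,0,0,0,-1]]' 50
python3 -m jog '[[0,0,0,0,0,0,-1],[0,0,0,0,0,0,-1],[0,0,0,0,0,0,-1]]'
```

```text
t: 5.32
tool_pos: [0.45, 0.3661, 0.01]
tool_rot: [3.135, 0.186, -0.004]
contact_force: [-0.1, 0.7, 0.5]
opening: 0.0854
grip_force: 0.0
t: 5.95
tool_pos: [0.4516, 0.3681, 0.0129]
tool_rot: [-3.135, -0.188, -0.003]
contact_force: [0.3, 0.4, 5.5]
opening: 0.0392
grip_force: 53.1
t: 6.32
tool_pos: [0.4516, 0.3681, 0.0129]
tool_rot: [-3.135, -0.188, -0.003]
contact_force: [-0.3, 0.8, 6.2]
opening: 0.0388
grip_force: 53.1
```

```bash
python3 -m jog '[[0,0,0,0,0,-0.5,-1],[0,0,0,0,0,-1,-1],[0,0,0,0,0,-0.6,-1],[0,0,0.4,0,0,0,-1],[0,0,0.4,0,0.4,0,-1]]'
python3 -m jog '[[0,0,0,-0.2,0.9,0,-1],[0,0,0,-0.2,1,0,-1],[0,0,0,-0.2,1,0,-1],[0,0,0,-0.2,1,0,-1],[0,0,0,-0.2,1,0,-1]]'
python3 -m jog '[[0,0,0,-0.2,1,0,-1],[0,0,0,-0.2,1,0,-1],[0,0,0,-0.2,0.9,0,-1],[0,0,0,-0.2,0.5,0.1,-1],[0,0,0,-0.15,0.14,0.2,-1]]'
python3 -m jog '[[0,0,0,0,0,0,-1],[0,0,0,0,0,0,-1]]'
python3 - <<'E'
from h import *
import pickle
d=snap('wrist','w3.png'); s=snap('side'); pickle.dump((d,s),open('w3.pkl','wb')); o=status.get_obs(); print(o['tool_pos'],R.from_rotvec(o['tool_rot']).as_matrix())
a=cv2.resize(s['img'][190:310,180:330],None,fx=3,fy=3)
cv2.imwrite('pics/m3.png',np.hstack([cv2.resize(d['img'][0:300,160:480],(384,360)),a[:360,:]])[:,:,::-1])
E
```

```text
t: 6.95
tool_pos: [0.451, 0.355, 0.0735]
tool_rot: [3.14, 0.076, -0.002]
contact_force: [-0.1, 0.1, -1.6]
opening: 0.0391
grip_force: 52.2
t: 7.58
tool_pos: [0.4275, 0.2052, 0.0727]
tool_rot: [3.139, 0.076, -0.005]
contact_force: [0.5, 0.1, -1.3]
opening: 0.0394
grip_force: 52.2
t: 8.2
tool_pos: [0.4051, 0.099, 0.0645]
tool_rot: [-3.141, -0.075, 0.001]
contact_force: [-0.2, 0.2, -2.0]
opening: 0.0394
grip_force: 52.3
t: 8.45
tool_pos: [0.4058, 0.1002, 0.0653]
tool_rot: [-3.14, -0.079, 0.0]
contact_force: [0.7, 0.3, -2.3]
opening: 0.0395
grip_force: 52.3
[0.40610405 0.10019976 0.06562187] [[ 9.98721667e-01  5.05461546e-02  3.43035925e-04]
 [ 5.05461036e-02 -9.98721717e-01  1.55916270e-04]
 [ 3.50478396e-04 -1.38377828e-04 -9.99999929e-01]]
```

View pics/m3.png

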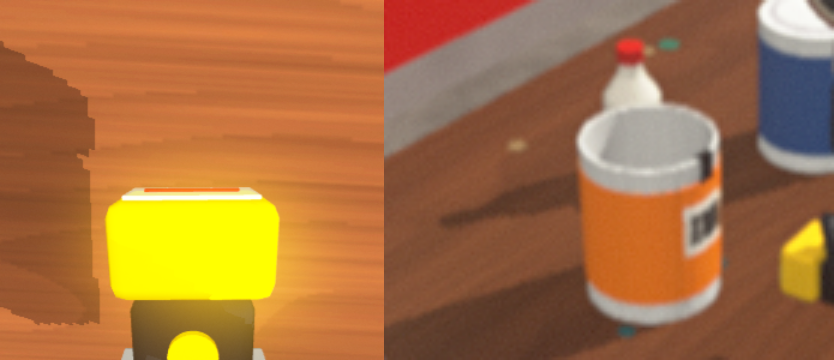

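The montage shows the scanner held straight with its nose front edge near w3 (320,168). In the side view the label's visible centre is at about (286,264) and the tape at about (287,244). I'll check both against predictions.

Run:
```python
import pickle
from h import *
d,s=pickle.load(open('w3.pkl','rb'))
T=np.array([.4061,.1002,.0656]);c,n=np.cos(.0505),np.sin(.0505)
for nm,(x,y,z) in dict(nfl=(.07,.025,.0331),nfr=(.07,-.025,.0331),nrl=(.04,.025,.0331),nrr=(.04,-.025,.0331)).items():
    p=proj(d,T+[c*x-n*y,n*x+c*y,z]); print(nm,np.round([(p[0]-160)*1.2,p[1]*1.2],1))
for yaw in(-.05,0,.05,.1):
    a=np.array([np.cos(yaw),np.sin(yaw),0]); P=np.array([.611,.1105,0])
    corners=[P-.055*np.array([np.cos(yaw+e/.055),np.sin(yaw+e/.055),0])+[0,0,z] for e in(-.025,.025) for z in(.058,.102)]
    print(yaw,'label corners',[np.round([(q[0]-180)*3+384,(q[1]-190)*3]) .tolist() for q in(proj(s,k) for k in corners)],'tape',[np.round([(q[0]-180)*3+384,(q[1]-190)*3]).tolist() for q in(proj(s,P-.055*a+[0,0,.14]),)])
```

```text
nfl [102.6 198.2]
nfr [286.1 198.4]
nrl [109.9 300.9]
nrr [278.3 301.1]
-0.05 label corners [[679.0, 257.0], [677.0, 210.0], [718.0, 231.0], [718.0, 184.0]] tape [[703.0, 156.0]]
0 label corners [[682.0, 257.0], [681.0, 209.0], [719.0, 229.0], [719.0, 182.0]] tape [[705.0, 155.0]]
0.05 label corners [[685.0, 256.0], [684.0, 208.0], [720.0, 227.0], [719.0, 180.0]] tape [[707.0, 153.0]]
0.1 label corners [[688.0, 254.0], [687.0, 207.0], [720.0, 225.0], [720.0, 178.0]] tape [[709.0, 152.0]]
```

Everything agrees within about 1.5 mm: the label's left edge is at 685, which implies yaw 0.05, and the nose is where predicted. I'll raise 1 mm and hold for 2.5 s or more.

```bash
python3 -m jog '[[0,0,0,0,0,-0.04,-1],[0,0,0,0,0,0,-1],[0,0,0,0,0,0,-1],[0,0,0,0,0,0,-1],[0,0,0,0,0,0,-1]]'
for i in 1; do python3 -m jog '[[0,0,0,0,0,0,-1],[0,0,0,0,0,0,-1],[0,0,0,0,0,0,-1],[0,0,0,0,0,0,-1],[0,0,0,0,0,0,-1]]'; done
python3 -m jog '[[0,0,0,0,0,0,-1],[0,0,0,0,0,0,-1],[0,0,0,0,0,0,-1],[0,0,0,0,0,0,-1],[0,0,0,0,0,0,-1]]'
python3 -m jog '[[0,0,0,0,0,0,-1],[0,0,0,0,0,0,-1],[0,0,0,0,0,0,-1],[0,0,0,0,0,0,-1],[0,0,0,0,0,0,-1]]'
python3 -m jog '[[0,0,0,0,0,0,-1],[0,0,0,0,0,0,-1],[0,0,0,0,0,0,-1]]'
```

```text
t: 9.18
tool_pos: [0.4058, 0.0996, 0.0666]
tool_rot: [-3.141, -0.078, 0.0]
contact_force: [0.2, 0.3, -2.6]
opening: 0.0392
grip_force: 52.3
t: 9.8
tool_pos: [0.4058, 0.0997, 0.0666]
tool_rot: [3.141, 0.078, -0.0]
contact_force: [0.0, 0.4, -1.7]
opening: 0.0389
grip_force: 52.3
t: 10.42
tool_pos: [0.4058, 0.0997, 0.0666]
tool_rot: [-3.141, -0.078, -0.0]
contact_force: [0.7, 0.2, -2.6]
opening: 0.0392
grip_force: 52.3
t: 11.05
tool_pos: [0.4058, 0.0997, 0.0666]
tool_rot: [3.141, 0.078, 0.0]
contact_force: [-0.9, -0.0, -1.4]
opening: 0.0391
grip_force: 52.3
t: 11.42
tool_pos: [0.4058, 0.0997, 0.0666]
tool_rot: [-3.141, -0.078, 0.0]
contact_force: [0.3, 1.1, -2.1]
opening: 0.0392
grip_force: 52.3
```

```bash
python3 -m jog '[[0,0,0,0.1,-0.5,0,-1],[0,0,0,0.2,-1,0,-1],[0,0,0,0.2,-1,0,-1],[0,0,0,0.2,-1,0,-1],[0,0,0,0.2,-1,0,-1]]'
python3 -m jog '[[0,0,0,0.2,-1,0,-1],[0,0,0,0.2,-1,0,-1],[0,0,0,0.2,-1,0,-1],[0,0,0,0.2,-0.7,0,-1],[0,0,0,0.2,-0.33,0,-1]]'
python3 -m jog '[[0,0,-0.5,0,0,0,-1],[0,0,-0.5,0,0,0.3,-1],[0,0,-0.49,0,0,0.5,-1],[0,0,0,0,0,0.5,-1],[0,0,0,0,0,0.3,-1]]'
python3 -m jog '[[0,0,0,0,0,0,-1],[0,0,0,0,0,0,-1]]'
```

```text
t: 12.05
tool_pos: [0.4261, 0.2379, 0.0666]
tool_rot: [-3.14, -0.079, -0.0]
contact_force: [0.7, 0.0, -1.8]
opening: 0.0392
grip_force: 52.3
t: 12.68
tool_pos: [0.4498, 0.3599, 0.0664]
tool_rot: [-3.14, -0.081, 0.0]
contact_force: [0.7, 0.7, -2.2]
opening: 0.039
grip_force: 52.2
t: 13.3
tool_pos: [0.4494, 0.3577, 0.0172]
tool_rot: [3.128, 0.281, -0.002]
contact_force: [1.6, 0.4, -1.9]
opening: 0.0392
grip_force: 52.1
t: 13.55
tool_pos: [0.4504, 0.3583, 0.0191]
tool_rot: [-3.129, -0.281, -0.001]
contact_force: [-0.7, -0.5, -1.6]
opening: 0.0393
grip_force: 52.1
```

```bash
python3 -m jog '[[0,0,0,0,0,0.1,-1],[0,0,0,0,0,0.1,-1],[0,0,0,0,0,0,-1],[0,0,0,0,0,0,-1]]'
```

```text
t: 14.05
tool_pos: [0.4504, 0.3583, 0.0129]
tool_rot: [-3.128, -0.282, -0.001]
contact_force: [0.0, -0.0, -0.7]
opening: 0.0393
grip_force: 52.3
```

```bash
python3 -m jog '[[0,0,0,0,0,0,0],[0,0,0,0,0,0,1],[0,0,0,0,0,0,1],[0,0,0,0,0,0,1],[0,0,0,0,0,-0.5,1]]'
python3 -m jog '[[0,0,0,0,0,-1,1],[0,0,0,0,0,-1,1],[0,0,1,0,0,-1,1],[0,0,1,0,0,-1,1],[0,0,1,0,0,-1,1]]'
python3 -m jog '[[0,0,1,0,0,-0.8,1],[0,0,1,0,0,0,1],[0,0,1,0,0,0,1],[0,0,0.76,0,0,0,1],[0,0,0,0.2,0.5,0,1]]'
python3 -m jog '[[0,0,0,0.43,1,0,1],[0,0,0,0.43,1,0,1],[0,0,0,0.43,1,0,1],[0,0,0,0.43,1,0,1],[0,0,0,0.43,1,0,1]]'
python3 -m jog '[[0,0,0,0.43,1,0,1],[0,0,0,0.43,1,0,1],[0,0,0,0.43,1,0,1],[0,0,0,0.43,1,0,1],[0,0,0,0.43,1,0,1]]'
python3 -m jog '[[0,0,0,0.43,1,0,1],[0,0,0,0.43,1,0,1],[0,0,0,0.43,1,0,1],[0,0,0,0.43,1,0,1],[0,0,0,0.43,1,0,1]]'
python3 -m jog '[[0,0,0,0.43,1,0,1],[0,0,0,0.43,1,0,1],[0,0,0,0.43,1,0,1],[0,0,0,0.43,1,0,1],[0,0,0,0.43,0.7,0,1]]'
python3 -m jog '[[0,0,0,0.2,0,0,1],[0,0,0,0,0,0,1],[0,0,0,0,0,0,1]]'
python3 - <<'E'
from h import *
import pickle
d=snap('wrist','w4.png');t=snap('top'); pickle.dump((d,t),open('w4.pkl','wb')); o=status.get_obs(); print(o['tool_pos'],R.from_rotvec(o['tool_rot']).as_matrix()[:,0])
a=cv2.resize(t['img'][240:330,145:225],(267,300)); w=cv2.resize(d['img'],(520,390)); a=np.vstack([a,np.zeros((90,267,3),np.uint8)])
cv2.imwrite('pics/m4.png',np.hstack([w,a])[:,:,::-1])
E
```

```text
t: 14.68
tool_pos: [0.4489, 0.3574, 0.0267]
tool_rot: [3.128, 0.282, -0.005]
contact_force: [-0.0, 0.7, -0.5]
opening: 0.0855
grip_force: 0.0
t: 15.3
tool_pos: [0.4501, 0.3582, 0.18]
tool_rot: [-3.138, 0.133, -0.002]
contact_force: [-0.1, 1.6, -0.3]
opening: 0.0858
grip_force: 0.0
t: 15.92
tool_pos: [0.4496, 0.3419, 0.2027]
tool_rot: [-3.076, 0.636, -0.001]
contact_force: [0.3, -0.8, -0.5]
opening: 0.0857
grip_force: 0.0
t: 16.55
tool_pos: [0.4485, 0.1768, 0.2022]
tool_rot: [3.076, -0.638, 0.001]
contact_force: [0.0, -0.7, -0.6]
opening: 0.0854
grip_force: 0.0
t: 17.18
tool_pos: [0.4476, 0.0137, 0.2021]
tool_rot: [3.076, -0.638, 0.001]
contact_force: [0.8, -0.3, 0.7]
opening: 0.0855
grip_force: 0.0
t: 17.8
tool_pos: [0.4467, -0.1494, 0.2022]
tool_rot: [3.075, -0.639, 0.001]
contact_force: [-0.2, -0.7, 1.5]
opening: 0.085
grip_force: 0.0
t: 18.42
tool_pos: [0.4494, -0.3046, 0.2022]
tool_rot: [3.075, -0.64, 0.0]
contact_force: [-0.0, 0.8, 1.0]
opening: 0.0853
grip_force: 0.0
t: 18.8
tool_pos: [0.4558, -0.3045, 0.2017]
tool_rot: [-3.076, 0.638, 0.0]
contact_force: [0.4, 0.5, -0.4]
opening: 0.0859
grip_force: 0.0
[ 0.45588475 -0.30457461  0.20167725] [ 9.17462756e-01 -3.97821679e-01 -5.98300013e-05]
```

View pics/m4.png

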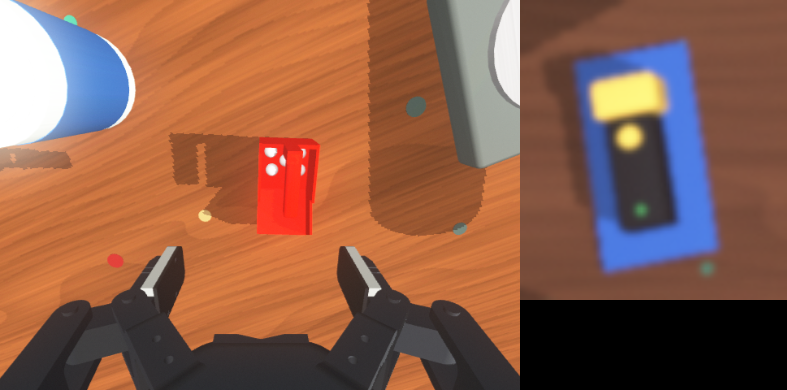

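The scanner lies lengthwise and centred on its pad. In the wrist view the scoop stands upright with its axis nearly vertical in the picture (about x 317–390, y 170–290 in full pixels). I'll measure the handle numerically.

Run:
```python
from h import *
import pickle
d,_=pickle.load(open('w4.pkl','rb')); im=d['img'].astype(int)
for p in((.4458,-.3346,-.40),(.4458,-.3346,-.43)):
    c,n=np.cos(p[2]),np.sin(p[2])
    print([np.round(proj(d,[p[0]+c*x-n*y,p[1]+n*x+c*y,z])).astype(int).tolist() for x,y,z in((.0385,.007,.101),(.0385,-.007,.101),(-.0285,-.007,.101),(-.0285,.007,.101),(-.079,.033,.034),(-.079,-.033,.034))])
for v in range(176,292,8): print(v,' '.join('%d/%d'%(im[v,u,0],im[v,u,1]) for u in range(312,396,3)))
print([ (v,im[v,354].tolist()) for v in range(176,290,4)])
```

```text
[[354, 184], [373, 183], [369, 267], [352, 267], [320, 285], [383, 285]]
[[355, 183], [374, 184], [368, 267], [351, 267], [318, 284], [381, 286]]
176 146/77 148/79 150/77 250/46 211/42 211/40 212/40 212/40 212/40 214/43 213/42 214/42 205/38 214/42 215/42 214/40 214/39 214/40 214/39 213/40 213/39 213/42 213/39 213/40 212/41 211/38 212/44 204/110
184 154/81 157/83 189/74 251/47 251/47 234/226 252/250 255/255 255/255 220/203 251/45 251/44 226/41 183/38 213/38 216/41 216/40 216/40 216/42 216/39 240/227 222/199 251/45 191/38 189/37 191/38 255/50 250/96
192 164/85 166/86 243/71 255/50 251/44 250/49 199/176 245/239 209/189 251/47 251/45 241/95 239/228 187/40 255/49 255/51 255/57 255/61 255/59 255/53 255/86 235/91 251/43 184/37 181/33 182/37 255/50 234/118
200 154/77 161/82 253/67 255/51 251/46 251/45 251/45 251/44 251/45 251/46 251/47 217/177 236/225 226/159 255/50 255/54 255/57 255/52 255/58 255/49 253/44 251/44 251/45 184/36 184/37 185/38 255/48 225/123
208 157/76 162/80 253/65 255/48 251/45 221/175 247/241 255/255 255/255 249/242 236/87 252/47 251/45 215/39 251/43 255/53 255/50 255/52 25
[... 2046 characters left out ...]
8 255/56 255/57 184/34 255/52 244/113 221/123 219/119 218/119
[(176, [215, 42, 32]), (180, [215, 41, 30]), (184, [213, 38, 32]), (188, [255, 50, 36]), (192, [255, 49, 32]), (196, [255, 49, 30]), (200, [255, 50, 32]), (204, [249, 44, 33]), (208, [251, 43, 32]), (212, [253, 45, 30]), (216, [254, 45, 34]), (220, [254, 42, 30]), (224, [255, 47, 32]), (228, [255, 41, 26]), (232, [255, 45, 31]), (236, [255, 45, 28]), (240, [255, 46, 28]), (244, [255, 46, 25]), (248, [255, 47, 28]), (252, [255, 48, 28]), (256, [255, 46, 26]), (260, [255, 47, 26]), (264, [255, 47, 27]), (268, [253, 49, 34]), (272, [253, 48, 34]), (276, [253, 48, 37]), (280, [253, 48, 34]), (284, [255, 56, 35]), (288, [255, 71, 44])]
```

The handle measures x 353–370 and y 186–267, within about 1 mm of prediction. I descend and grip.

```bash
python3 -m jog '[[0,0,0,0.12,0.5,0,1],[0,0,0,0.12,0.54,0.3,1],[0,0,0,0,0,0.9,1],[0,0,0,0,0,1,1],[0,0,0,0,0,1,1]]' 100
python3 -m jog '[[0,0,0,0,0,0.7,1],[0,0,0,0,0,0.32,1],[0,0,0,0,0,0,1],[0,0,0,0,0,0,0],[0,0,0,0,0,0,-0.5]]' 100
python3 -m jog '[[0,0,0,0,0,0,-1],[0,0,0,0,0,0,-1],[0,0,0,0,0,0,-1],[0,0,0,0,0,0,-1],[0,0,0,0,0,0,-1]]' 100
```

```text
t: 19.52
tool_pos: [0.4495, -0.3378, 0.104]
tool_rot: [-3.075, 0.641, 0.001]
contact_force: [0.0, -0.4, -0.2]
opening: 0.0855
grip_force: 0.0
t: 20.15
tool_pos: [0.4507, -0.3375, 0.0762]
tool_rot: [3.075, -0.64, 0.003]
contact_force: [0.2, 0.6, -0.1]
opening: 0.0516
grip_force: 0.0
t: 20.78
tool_pos: [0.4503, -0.3369, 0.0754]
tool_rot: [3.076, -0.64, 0.001]
contact_force: [0.2, 1.6, 3.5]
opening: 0.0122
grip_force: 97.6
```

```bash
python3 -m jog '[[0,0,0,0,0,-0.2,-1],[0,0,0,0,0,-0.4,-1],[0,0,0,0,0,-0.7,-1],[0,0,0,0,0,-0.8,-1],[0,0,0,0,0,-0.8,-1]]'
python3 -m jog '[[0,0,0,0,0,-0.8,-1],[0,0,0,0,0,-0.8,-1],[0,0,-0.3,0,0,-0.8,-1],[0,0,-0.6,0,0,-0.5,-1],[0,0,-0.7,0,0,-0.3,-1]]'
python3 -m jog '[[0,0,-0.7,0,0,0,-1],[0,0,-0.7,0,0,0,-1],[0,0,-0.7,0,0,0,-1],[0,0,-0.7,0,0,0,-1],[0,0,-0.7,0,0,0,-1]]'
python3 -m jog '[[0,0,-0.5,0,0,0,-1],[0,0,-0.23,0,0,0,-1],[0,0,0,0.15,-0.2,0,-1],[0,0,0,0.3,-0.4,0,-1],[0,0,0,0.45,-0.6,0,-1]]'
python3 -m jog '[[0,0,0,0.56,-0.8,0,-1],[0,0,0,0.56,-0.8,0,-1],[0,0,0,0.56,-0.8,0,-1],[0,0,0,0.56,-0.8,0,-1],[0,0,0,0.56,-0.8,0,-1]]'
python3 -m jog '[[0,0,0,0.56,-0.8,0,-1],[0,0,0,0.56,-0.8,0,-1],[0,0,0,0.56,-0.8,0,-1],[0,0,0,0.56,-0.8,0,-1],[0,0,0,0.56,-0.8,0,-1]]'
python3 -m jog '[[0,0,0,0.56,-0.8,0,-1],[0,0,0,0.56,-0.8,0,-1],[0,0,0,0.56,-0.8,0,-1],[0,0,0,0.56,-0.8,0,-1],[0,0,0,0.56,-0.8,0,-1]]'
python3 -m jog '[[0,0,0,0.5,-0.5,0,-1],[0,0,0,0.3,-0.4,0,-1],[0,0,0,0.2,-0.2,0,-1],[0,0,0,0,0,0,-1],[0,0,0,0,0,0,-1]]'
```

```text
t: 21.4
tool_pos: [0.45, -0.3367, 0.1631]
tool_rot: [-3.076, 0.64, 0.0]
contact_force: [0.4, -0.3, -2.2]
opening: 0.0121
grip_force: 97.6
t: 22.02
tool_pos: [0.4502, -0.3369, 0.2597]
tool_rot: [3.112, -0.421, 0.002]
contact_force: [-0.7, -0.8, -2.9]
opening: 0.0122
grip_force: 97.6
t: 22.65
tool_pos: [0.4499, -0.3366, 0.2583]
tool_rot: [-3.141, -0.058, 0.0]
contact_force: [0.2, -0.5, -1.3]
opening: 0.012
grip_force: 97.6
t: 23.28
tool_pos: [0.4739, -0.2974, 0.258]
tool_rot: [-3.138, -0.154, -0.0]
contact_force: [0.3, -0.4, -2.7]
opening: 0.0126
grip_force: 97.6
t: 23.9
tool_pos: [0.5459, -0.1687, 0.2581]
tool_rot: [-3.137, -0.156, -0.0]
contact_force: [0.5, -0.0, -2.3]
opening: 0.0124
grip_force: 97.6
t: 24.52
tool_pos: [0.6174, -0.0408, 0.258]
tool_rot: [-3.137, -0.156, 0.0]
contact_force: [-0.5, 0.5, -2.3]
opening: 0.0126
grip_force: 97.6
t: 25.15
tool_pos: [0.689, 0.0869, 0.2579]
tool_rot: [-3.137, -0.156, 0.0]
contact_force: [0.1, -0.2, -2.2]
opening: 0.0119
grip_force: 97.6
t: 25.78
tool_pos: [0.7152, 0.12, 0.258]
tool_rot: [3.138, 0.154, -0.0]
contact_force: [-0.2, -0.7, -2.7]
opening: 0.0117
grip_force: 97.6
```

Right on target, with the lip about 0.215 high. I pre-tilt 25° about the lip (balls stay in until 28°) and check.

```bash
python3 -m jog '[[0,0.3,0,-0.04,0,-0.07,-1],[0,0.5,0,-0.06,0,-0.12,-1],[0,0.6,0,-0.08,0,-0.15,-1],[0,0.6,0,-0.08,0,-0.15,-1],[0,0.6,0,-0.08,0,-0.15,-1]]'
python3 -m jog '[[0,0.6,0,-0.08,0,-0.15,-1],[0,0.6,0,-0.08,0,-0.15,-1],[0,0.6,0,-0.08,0,-0.15,-1],[0,0.4,0,-0.05,0,-0.1,-1],[0,0.2,0,-0.02,0,-0.05,-1]]'
python3 -m jog '[[0,0,0,0,0,0,-1]]'
cat > lip.py <<'E'
from h import *
o=status.get_obs(); M=R.from_rotvec(o['tool_rot']).as_matrix()
print('lip',o['tool_pos']+M@[-.084,0,.0434],'tilt',np.degrees(np.arcsin(M[2,0])),'w',o['contact_force'])
w=np.array([.613,.1107,.153]); print('share to target',M.T@(w+.02*np.array([.995,.1,0])-(o['tool_pos']+M@[-.084,0,.0434]))/.03)
E
python3 lip.py
python3 - <<'E'
from h import *
d=snap('side','s5.png'); a=cv2.resize(d['img'][150:310,180:400],None,fx=3.5,fy=3.5); cv2.imwrite('pics/m5.png',a[:,:,::-1])
E
```

```text
t: 26.4
tool_pos: [0.7031, 0.1188, 0.2768]
tool_rot: [-3.106, -0.152, -0.358]
contact_force: [0.8, -0.1, -3.2]
opening: 0.0121
grip_force: 97.6
t: 27.02
tool_pos: [0.6888, 0.1177, 0.2907]
tool_rot: [-3.043, -0.15, -0.676]
contact_force: [-0.2, 0.4, -3.6]
opening: 0.0126
grip_force: 97.6
t: 27.15
tool_pos: [0.6891, 0.1178, 0.2906]
tool_rot: [-3.043, -0.15, -0.675]
contact_force: [-0.4, -0.2, -1.5]
opening: 0.0123
grip_force: 97.6
lip [0.63160194 0.11215192 0.21572571] tilt 25.000833212646615 w [-0.4259373  -0.18474304 -1.52498245]
share to target [-0.84301108 -0.01390099  1.91390391]
```

View pics/m5.png

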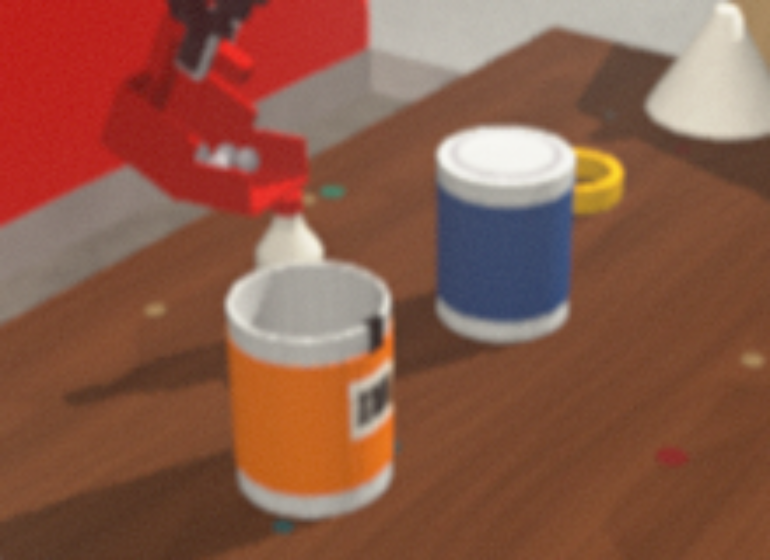

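The scoop is tilted with its balls resting at the ramp's foot and the lip (crop (280,190)) over the tin. The tin is unmoved. I lower to about 20 mm above the rim, then pour.

```bash
python3 -m jog '[[0,0,0,-0.1,0,0.2,-1],[0,0,0,-0.2,0,0.5,-1],[0,0,0,-0.25,0,0.55,-1],[0,0,0,-0.15,0,0.35,-1],[0,0,0,-0.05,0,0.1,-1]]'
python3 -m jog '[[0,0,0,0,0,0,-1],[0,0,0,0,0,0,-1]]'; python3 lip.py
python3 - <<'E'
from h import *
s=snap('side'); o=status.get_obs(); M=R.from_rotvec(o['tool_rot']).as_matrix()
# red pixels silhouette vs predicted lip corners
for y in(-.033,.033): print(proj(s,o['tool_pos']+M@[-.084,y,.0434]))
im=s['img'].astype(int); m=(im[...,0]>120)&(im[...,1]<60)&(im[...,2]<60); m[:, :205]=0; m[:, 320:]=0; m[:150]=0
v,u=np.nonzero(m); print(u.max(),v[u==u.max()],v.max(),u[v==v.max()])
E
```

```text
t: 27.82
tool_pos: [0.6897, 0.118, 0.2323]
tool_rot: [-3.044, -0.15, -0.67]
contact_force: [-0.2, 0.7, -2.7]
opening: 0.0119
grip_force: 97.7
t: 28.08
tool_pos: [0.691, 0.1181, 0.236]
tool_rot: [-3.042, -0.15, -0.677]
contact_force: [0.4, -0.2, -1.7]
opening: 0.0123
grip_force: 97.7
lip [0.63365342 0.11241725 0.16104216] tilt 25.103941899318237 w [ 0.42678246 -0.22971334 -1.67216501]
share to target [-0.13552474 -0.01186087  0.23253931]
(np.float64(251.63023740107036), np.float64(230.31323954642468))
(np.float64(267.6875293543178), np.float64(218.7106657172405))
303 [446] 448 [300 301]
```

```bash
python3 -m jog '[[0,0.4,0,-0.07,0,-0.07,-1],[0,0.6,0,-0.1,0,-0.12,-1],[0,0.6,0,-0.1,0,-0.12,-1],[0,0.6,0,-0.1,0,-0.12,-1],[0,0.6,0,-0.1,0,-0.12,-1]]'
python3 -m jog '[[0,0.6,0,-0.08,0,-0.15,-1],[0,0.6,0,-0.08,0,-0.15,-1],[0,0.6,0,-0.08,0,-0.15,-1],[0,0.6,0,-0.08,0,-0.15,-1],[0,0.6,0,-0.08,0,-0.15,-1]]'
python3 lip.py
python3 -m jog '[[0,0.4,0,-0.05,0,-0.1,-1],[0,0.2,0,-0.02,0,-0.05,-1],[0,0,0,0,0,0,-1],[0,0,0,0,0,0,-1],[0,0,0,0,0,0,-1]]'
python3 -m jog '[[0,0,0,0,0,0,-1],[0,0,0,0,0,0,-1],[0,0,0,0,0,0,-1],[0,0,0,0,0,0,-1]]'
python3 lip.py
```

```text
t: 28.75
tool_pos: [0.6702, 0.1161, 0.2429]
tool_rot: [-2.926, -0.144, -1.041]
contact_force: [-0.3, 0.6, -3.2]
opening: 0.0124
grip_force: 97.7
t: 29.38
tool_pos: [0.6461, 0.1137, 0.2509]
tool_rot: [-2.754, -0.136, -1.41]
contact_force: [-0.5, -0.5, -1.1]
opening: 0.012
grip_force: 97.8
lip [0.63222428 0.11226975 0.1573343 ] tilt 54.211291252697265 w [-0.49946004 -0.51710902 -1.09676353]
share to target [-0.10326169 -0.01207655  0.1038157 ]
t: 30.0
tool_pos: [0.6414, 0.1132, 0.2505]
tool_rot: [-2.717, -0.134, -1.476]
contact_force: [0.2, 1.3, -0.5]
opening: 0.0121
grip_force: 97.9
t: 30.5
tool_pos: [0.641, 0.1132, 0.25]
tool_rot: [-2.717, -0.134, -1.475]
contact_force: [-0.5, -0.1, -1.0]
opening: 0.012
grip_force: 97.9
lip [0.63169094 0.11225102 0.15594496] tilt 56.99593926682843 w [-0.49813356 -0.0875846  -1.02103291]
share to target [-0.05967699 -0.01092685  0.0883398 ]
```

```bash
python3 -m jog '[[0,0.4,0,-0.05,0,-0.1,-1],[0,0.4,0,-0.05,0,-0.1,-1],[0,0,0,0,0,0,-1],[0,0,0,0,0,0,-1]]'
python3 - <<'E'
from h import *
import pickle
o=status.get_obs(); M=R.from_rotvec(o['tool_rot']).as_matrix()
d=snap('wrist','w6.png'); s=snap('side','s6.png'); pickle.dump((d,s),open('w6.pkl','wb'))
im=d['img'].astype(int)
# scoop floor/ramp region in wrist image: project scoop corners
sc=lambda x,y,z: np.round(proj(d,o['tool_pos']+M@[x-.005,-y,.0754-z])).astype(int)
for c in((-.079,.03,.034),(-.079,-.03,.034),(.038,-.03,.004),(.038,.03,.004)): print(c,sc(*c))
poly=np.array([sc(*c) for c in((-.075,.029,.034),(-.075,-.029,.034),(.038,-.029,.006),(.038,.029,.006))],np.int32)
mk=np.zeros(im.shape[:2],np.uint8); cv2.fillPoly(mk,[poly],1)
w=(im[...,1]>120)&(im[...,2]>120)&(mk>0); print('greyish px',w.sum(),'red px',((im[...,0]>150)&(im[...,1]<90)&(mk>0)).sum(),'of',mk.sum())
n,l,st,ce=cv2.connectedComponentsWithStats(w.astype(np.uint8)); print([(st[i].tolist()) for i in range(1,n) if st[i,4]>8])
E
```

```text
t: 31.0
tool_pos: [0.6346, 0.1125, 0.2511]
tool_rot: [-2.661, -0.131, -1.568]
contact_force: [0.1, 0.2, -1.8]
opening: 0.0123
grip_force: 97.9
(-0.079, 0.03, 0.034) [278 381]
(-0.079, -0.03, 0.034) [365 381]
(0.038, -0.03, 0.004) [367 206]
(0.038, 0.03, 0.004) [276 206]
greyish px 1150 red px 10164 of 15092
[[287, 289, 17, 51, 578], [339, 289, 17, 51, 565]]
```

The only grey blobs in the scoop are the two symmetric finger pads, so the scoop is empty. I raise clear and level it.

```bash
python3 -m jog '[[0,0,0,0.3,0,-0.17,-1],[0,0,0,0.6,0,-0.33,-1],[0,0,0,0.6,0,-0.33,-1],[0,0,0,0.3,0,-0.17,-1],[0,-0.6,0,0,0,0,-1]]'
python3 -m jog '[[0,-1,0,0,0,0,-1],[0,-1,0,0,0,0,-1],[0,-1,0,0,0,0,-1],[0,-1,0,0,0,0,-1],[0,-1,0,0,0,0,-1]]'
python3 -m jog '[[0,-1,0,0,0,0,-1],[0,-1,0,0,0,0,-1],[0,-1,0,0,0,0,-1],[0,-1,0,0,0,0,-1],[0,-1,0,0,0,0,-1]]'
python3 -m jog '[[0,-1,0,0,0,0,-1],[0,-0.6,0,0,0,0,-1],[0,0,0,0,0,0,-1],[0,0,0,0,0,0,-1]]'
python3 lip.py
```

```text
t: 31.72
tool_pos: [0.6341, 0.1125, 0.3132]
tool_rot: [-2.704, -0.133, -1.498]
contact_force: [-0.6, -0.3, -0.6]
opening: 0.0125
grip_force: 97.9
t: 32.35
tool_pos: [0.6344, 0.1125, 0.3129]
tool_rot: [-2.983, -0.147, -0.88]
contact_force: [0.1, -0.2, -2.0]
opening: 0.0125
grip_force: 97.8
t: 32.98
tool_pos: [0.6347, 0.1125, 0.3129]
tool_rot: [-3.124, -0.154, -0.216]
contact_force: [0.2, 0.2, -1.8]
opening: 0.0124
grip_force: 97.8
t: 33.48
tool_pos: [0.6343, 0.1125, 0.3124]
tool_rot: [-3.138, -0.155, -0.001]
contact_force: [0.3, -0.6, -1.2]
opening: 0.0123
grip_force: 97.8
lip [0.55078929 0.10427532 0.26896259] tilt 0.05218053168345451 w [ 0.29106578 -0.61579345 -1.1674048 ]
share to target [ 2.74785143 -0.01049748  3.86792354]
```

```bash
python3 -m jog '[[0,0,0.83,0,0,0,-1],[0,0,1,0,0,0,-1],[0,0,1,0,0,0,-1],[0,0,1,0,0,0,-1],[0,0,1,0,0,0,-1]]'
python3 -m jog '[[0,0,1,0,0,0,-1],[0,0,0,0.02,0.5,0,-1],[0,0,0,0.02,0.9,0,-1],[0,0,0,0.02,1,0,-1],[0,0,0,0.02,1,0,-1]]'
python3 -m jog '[[0,0,0,0.02,1,0,-1],[0,0,0,0.02,1,0,-1],[0,0,0,0.02,1,0,-1],[0,0,0,0.02,1,0,-1],[0,0,0,0.02,1,0,-1]]'
python3 -m jog '[[0,0,0,0.02,1,0,-1],[0,0,0,0.02,1,0,-1],[0,0,0,0.02,1,0,-1],[0,0,0,0.02,1,0,-1],[0,0,0,0.02,1,0,-1]]'
python3 -m jog '[[0,0,0,0.02,1,0,-1],[0,0,0,0.02,1,0,-1],[0,0,0,0,0.6,0,-1],[0,0,0,0,0.19,0,-1],[0,0,0,0,0,0,-1]]'
python3 -m jog '[[0,0,0,0,0,0.5,-1],[0,0,0,0,0,1,-1],[0,0,0,0,0,1,-1],[0,0,0,0,0,1,-1],[0,0,0,0,0,1,-1]]'
python3 -m jog '[[0,0,0,0,0,1,-1],[0,0,0,0,0,1,-1],[0,0,0,0,0,0.6,-1],[0,0,0,0,0,0.3,-1],[0,0,0,0,0,0,-1]]'
python3 -m jog '[[0,0,0,0,0,0,-1],[0,0,0,0,0,0,-1]]'
python3 - <<'E'
from h import *
t=snap('top','t7.png'); im=t['img'].astype(int)
for n,d in(('t',t),('s',snap('side','s7.png'))):
    u,v=proj(d,[.611,.1105,.14]); print(n,u,v)
u,v=[int(round(k)) for k in proj(t,[.606,.1105,.02])]; print(u,v)
for r in range(v-16,v+17,2): print(' '.join('%3d'%im[r,c,1] for c in range(u-20,u+21,2)))
E
```

```text
t: 34.1
tool_pos: [0.634, 0.1125, 0.3128]
tool_rot: [-3.1, 0.51, -0.002]
contact_force: [0.2, 0.9, -1.2]
opening: 0.0121
grip_force: 97.6
t: 34.72
tool_pos: [0.5949, 0.0165, 0.3127]
tool_rot: [3.076, -0.638, 0.001]
contact_force: [0.5, 0.3, -1.9]
opening: 0.0124
grip_force: 97.8
t: 35.35
tool_pos: [0.5376, -0.1222, 0.3127]
tool_rot: [3.076, -0.638, 0.001]
contact_force: [0.1, -0.5, -1.9]
opening: 0.0125
grip_force: 97.8
t: 35.98
tool_pos: [0.4804, -0.2607, 0.3127]
tool_rot: [3.075, -0.638, 0.001]
contact_force: [0.8, 0.9, -1.1]
opening: 0.012
grip_force: 97.8
t: 36.6
tool_pos: [0.4494, -0.3365, 0.3125]
tool_rot: [-3.075, 0.64, -0.0]
contact_force: [-0.3, -0.5, -0.8]
opening: 0.012
grip_force: 97.8
t: 37.22
tool_pos: [0.4494, -0.3355, 0.1753]
tool_rot: [-3.075, 0.637, 0.001]
contact_force: [-0.3, -0.1, -1.2]
opening: 0.0126
grip_force: 97.8
t: 37.85
tool_pos: [0.4495, -0.3365, 0.0903]
tool_rot: [-3.076, 0.639, 0.001]
contact_force: [0.6, 0.2, -1.6]
opening: 0.0124
grip_force: 97.7
t: 38.1
tool_pos: [0.4501, -0.3373, 0.0918]
tool_rot: [3.075, -0.64, 0.003]
contact_force: [-0.2, 0.2, -0
[... 851 characters left out ...]
 219 219 215 185 113  72  65
152 161 171 168 207 222 225 225 223 221 220 219 219 219 219 218 199 140  86  68  65
148 189 215 217 221 224 224 224 222 220 220 219 219 215 213 201 153  99  73  69  72
 99 157 204 219 223 224 224 222 219 218 219 219 217 199 179 144  99  75  70  73  83
 85  91 134 180 208 218 220 193 172 173 194 205 196 167 127  95  74  71  73  87  99
 74  66  80 105 134 162 169 113  72  74 128 147 125 106  87  75  71  75  96 100 100
 62  63  65  73  84 101  99  73  51  55  73  93  95 101  92  73  77 100 101  93  93
 64  64  64  67  73  89  81  74  76  79  78  83  93 101  91  85 103 112  91  87  87
 65  65  65  65  68  75  81  76  81  80  78  75  82  88  96 117 105  92  87  86  86
```

```bash
python3 -m jog '[[0,0,0,0,0,0.25,-1],[0,0,0,0,0,0.15,-1],[0,0,0,0,0,0.08,-1],[0,0,0,0,0,0,-1],[0,0,0,0,0,0,-1]]'
python3 -m jog '[[0,0,0,0,0,0.04,-1],[0,0,0,0,0,0.02,-1],[0,0,0,0,0,0,-1],[0,0,0,0,0,0,-1]]'
```

```text
t: 38.83
tool_pos: [0.4494, -0.3368, 0.076]
tool_rot: [3.076, -0.64, 0.0]
contact_force: [0.8, 0.1, -1.9]
opening: 0.0121
grip_force: 97.8
t: 39.33
tool_pos: [0.4498, -0.3369, 0.0755]
tool_rot: [3.075, -0.64, 0.001]
contact_force: [-1.2, 2.1, 5.3]
opening: 0.0121
grip_force: 98.9
```

Contact at the original height (0.0755). I release and rise straight up.

```bash
python3 -m jog '[[0,0,0,0,0,0,-0.6],[0,0,0,0,0,0,0],[0,0,0,0,0,0,1],[0,0,0,0,0,0,1],[0,0,0,0,0,0,1]]'
python3 -m jog '[[0,0,0,0,0,-0.4,1],[0,0,0,0,0,-0.8,1],[0,0,0,0,0,-1,1],[0,0,0,0,0,-1,1],[0,0,0,0,0,-1,1]]'
python3 -m jog '[[0,0,0,-1,0,-0.5,1],[0,0,0,-1,0,0,1],[0,0,0,-0.5,0,0,1],[0,0,0,0,0,0,1]]'
python3 - <<'E'
from h import *
import pickle
d=snap('wrist','w8.png'); t=snap('top','t8.png'); im=d['img'].astype(int)
p=(.4458,-.3346,-.40); c,n=np.cos(p[2]),np.sin(p[2]); W=lambda x,y,z:[p[0]+c*x-n*y,p[1]+n*x+c*y,z]
def check(d):
    im=d['img'].astype(int); poly=np.array([np.round(proj(d,W(*q))) for q in((-.079,.033,.03),(-.079,-.033,.03),(.04,-.033,.05),(.04,.033,.05))],np.int32)
    mk=np.zeros(im.shape[:2],np.uint8); cv2.fillPoly(mk,[poly],1)
    print('poly',poly.tolist(),'grey',((im[...,1]>110)&(im[...,2]>110)&(mk>0)).sum(),'red',((im[...,0]>110)&(im[...,1]<80)&(mk>0)).sum(),mk.sum())
check(pickle.load(open('w4.pkl','rb'))[0]); check(d); check(pickle.load(open('top0.pkl','rb'))); check(t)
a=pickle.load(open('top0.pkl','rb'))['img'].astype(int); df=np.abs(a-t['img']).max(2)
df[:, 460:]=0; m=(cv2.medianBlur(df.astype(np.uint8),3)>50).astype(np.uint8); k,l,st,ce=cv2.connectedComponentsWithStats(m); print([st[i].tolist() for i in range(1,k) if st[i,4]>6])
E
```

```text
t: 39.95
tool_pos: [0.4494, -0.3367, 0.0742]
tool_rot: [-3.076, 0.64, 0.0]
contact_force: [-0.2, -0.3, 0.3]
opening: 0.085
grip_force: 0.0
t: 40.58
tool_pos: [0.4495, -0.3368, 0.2023]
tool_rot: [3.075, -0.64, 0.002]
contact_force: [0.6, -0.0, -0.5]
opening: 0.0856
grip_force: 0.0
t: 41.08
tool_pos: [0.3804, -0.3068, 0.2164]
tool_rot: [3.075, -0.64, 0.003]
contact_force: [0.2, -0.7, 0.1]
opening: 0.0853
grip_force: 0.0
poly [[320, 284], [383, 283], [394, 172], [319, 172]] grey 512 red 7160 7873
poly [[289, 218], [353, 217], [358, 89], [281, 90]] grey 0 red 8772 9229
poly [[422, 310], [446, 320], [463, 277], [439, 267]] grey 74 red 1120 1270
poly [[422, 310], [446, 320], [463, 277], [439, 267]] grey 0 red 949 1270
[[250, 201, 12, 31, 172], [259, 228, 5, 5, 19], [276, 228, 20, 19, 192], [40, 240, 20, 13, 147], [80, 243, 16, 15, 85], [176, 253, 20, 5, 71], [163, 261, 41, 60, 1189], [39, 263, 42, 53, 782], [13, 265, 14, 9, 56], [29, 264, 6, 4, 17], [437, 274, 5, 7, 29], [441, 281, 6, 6, 26], [434, 283, 6, 6, 32], [433, 291, 27, 22, 381], [96, 295, 13, 19, 106], [180, 301, 3, 4, 8], [426, 309, 4, 5, 15], [425, 318, 35, 41, 404], [67, 323, 32, 15, 206], [11, 334, 6, 3, 11], [410, 369, 12, 11, 50], [274, 376, 45, 15, 340], [228, 391, 111, 79, 2965], [386, 393, 13, 14, 59], [248, 398, 10, 6, 35], [243, 406, 5, 4, 10], [279, 407, 3, 8, 16], [364, 408, 22, 24, 89], [333, 426, 16, 13, 57], [309, 435, 55, 45, 1412], [438, 434, 4, 3, 8], [290, 437, 12, 9, 62], [416, 454, 15, 6, 53], [272, 463, 7, 7, 27], [193, 465, 44, 15, 521]]
```

The scoop is empty and upright at its old place. I move so the wrist camera looks into the tin, count the balls numerically and check the tin's pose.

```bash
python3 -m jog '[[0,0,0,-0.1,-0.6,0,1],[0,0,0,-0.2,-1,0,1],[0,0,0,-0.2,-1,0,1],[0,0,0,-0.2,-1,0,1],[0,0,0,-0.2,-1,0,1]]' >/dev/null
python3 -m jog '[[0,0,0,-0.2,-1,0,1],[0,0,0,-0.2,-1,0,1],[0,0,0,-0.2,-1,0,1],[0,0,0,-0.2,-1,0,1],[0,0,0,-0.2,-1,0,1]]' >/dev/null
python3 -m jog '[[0,0,0,-0.2,-1,0,1],[0,0,0,-0.2,-1,0,1],[0,0,0,-0.2,-1,0,1],[0,0,0,-0.2,-1,0,1],[0,0,0,-0.2,-1,0,1]]' >/dev/null
python3 -m jog '[[0,0,0,-0.2,-0.5,0,1],[0,0,0,0,0,0,1],[0,0,0,0,0,0,1]]'
python3 - <<'E'
from h import *
from scipy.optimize import least_squares
d=snap('wrist','w9.png'); im=d['img'].astype(int)
c=np.array([.611,.1105])
G=[]
for x in np.arange(-.051,.052,.003):
    row=''
    for y in np.arange(.051,-.052,-.003):
        u,v=[int(round(k)) for k in proj(d,[c[0]+x,c[1]+y,.012])]
        row+=('%4d'%im[v,u,1] if 0<=v<480 and 0<=u<640 and np.hypot(x,y)<.05 else '   .')
    G.append(row)
print('\n'.join(G[::-1]))
pts=[]
for a in np.radians(np.arange(0,360,6)):
    for r in np.arange(.062,.046,-.0003):
        u,v=[int(round(k)) for k in proj(d,[c[0]+r*np.cos(a),c[1]+r*np.sin(a),.14])]
        if 0<=v<480 and 0<=u<640 and im[v,u].min()>185: pts.append(ray(d,u,v,.14)[:2]); break
pts=np.array(pts); f=least_squares(lambda p:np.hypot(*(pts-p[:2]).T)-p[2],[.61,.11,.054],loss='soft_l1',f_scale=.0005); print('tin',f.x,len(pts))
E
```

```text
t: 43.42
tool_pos: [0.4758, 0.1453, 0.2152]
tool_rot: [3.075, -0.64, -0.0]
contact_force: [-0.0, -1.3, 0.4]
opening: 0.0854
grip_force: 0.0
   .   .   .   .   .   .   .   .   .   .   .   .   .   .   .   .   .   .   .   .   .   .   .   .   .   .   .   .   .   .   .   .   .   .   .
   .   .   .   .   .   .   .   .   .   .   .   .   . 132 135 134 237 180 190 129 152 130   .   .   .   .   .   .   .   .   .   .   .   .   .
   .   .   .   .   .   .   .   .   .   . 136 136 248 250 251 249 250 250 248 248 251 250 243 133   .   .   .   .   .   .   .   .   .   .   .
   .   .   .   .   .   .   .   . 137 244 249 248 249 252 250 249 249 249 248 251 250 250 251 250 249 133   .   .   .   .   .   .   .   .   .
   .   .   .   .   .   .   . 140 247 250 250 248 251 250 249 249 249 249 248 251 250 251 250 250 249 249 247 127   .   .   .   .   .   .   .
   .   .   .   .   .   . 220 250 250 250 248 250 251 249 250 249 249 248 250 250 250 250 250 248 249 248 249 247 126   .   .   .   .   .   .
   .   .   .   .   . 226 250 249 250 249 248 251 250 249 249 249 249 250 250 250 251 249 250 249 249 249 248 247 2
[... 3316 characters left out ...]
81 172 132 245 244 245 207 180 198 199 198 150 174 190 181 153 244   .   .   .   .   .   .   .
   .   .   .   .   .   .   .   . 254 121 135 141 134 240 243 244 244 244 138 170 173 156 116 136 142 146 193   .   .   .   .   .   .   .   .
   .   .   .   .   .   .   .   .   .   . 255 255 243 245 193  96  88  86  85  85  85  86  85 250 255   .   .   .   .   .   .   .   .   .   .
   .   .   .   .   .   .   .   .   .   .   .   .   . 255 255  86  84  84  84  86  83  84   .   .   .   .   .   .   .   .   .   .   .   .   .
   .   .   .   .   .   .   .   .   .   .   .   .   .   .   .   .   .   .   .   .   .   .   .   .   .   .   .   .   .   .   .   .   .   .   .
tin [0.61070169 0.1107288  0.05346357] 34
```

All five balls are in the tin, which has not moved (0.6107,0.1107). The arm is clear, so I hand in.

```bash
python3 -c "
from station import finish_job
print(finish_job())"
```

```text
the job is handed in; nothing more can be done
None
```

The job is done and handed in at about 43 s: I held the scanner about 80 mm off the label for over 2 s and laid it back on its pad, then tipped all five balls into the tin (camera-checked, tin unmoved) and stood the empty scoop upright on the bench.

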